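# Stand the orange file in the tool cup

## Robot

A 6-joint arm with a two-finger parallel gripper is mounted at the origin on the work surface. World frame = base frame: x ahead of the robot, y to its left, z up, the work surface at z = 0. Lengths are in m, angles in degrees, forces in N, time in s.
With the tool pointing down it reaches from about 0.3 to 0.95 m from the base axis. Payload 3.1 kg.
Tool frame: the origin (TCP) lies midway between the tips of the shut fingers; the grasp point (between the pads) lies 19 mm behind it; z points along the fingers, y is the direction in which the jaws open and shut (so a half turn about z gives the same grasp; the last joint's range is limited). The gripper opens to 85 mm and grips with 20 to 120 N. Pads are 22 mm wide; open, the fingers measure 114 mm over their backs; the gripper's body (76 mm by 85 mm) begins 54 mm behind the grasp point. The pads swing forward as they close: fully open they stand 13 mm farther back than shut.
Start: joints at [-3.994, 17.653, 93.61, -0, 68.738, -3.994], TCP at [0.625, -0, 0.231] pointing down, gripper open.
Joint ranges: [-175.34, 175.34], [-45.06, 112.39], [2.9, 150.54], [-68.45, 248.45], [3.09, 151.38], [-168.51, 168.51]. Speed limits (degrees/s): [159.86, 159.86, 180, 180, 180, 180].

## Interface

Orientations are given as a 3x3 rotation matrix whose columns are the frame's x, y, z axes.
In Python, from workcell import ctrl, ik, vision, spot_in, outline_of gives the robot as it stands. Calls block until the motion is done:
- ctrl.move_to(position, orientation): joint-space move of the TCP to a pose.
- ctrl.move_straight(position, speed=0.15, frame=None, max_force=None): straight line of the TCP; frame=None keeps the orientation; speed is the mean speed in m/s. With max_force (N) it stops when the force on the tool has changed by that much, and returns True; else False.
- ctrl.goto_joints(angles): joint-space move.
- ctrl.move_gripper(opening, effort=None): opening from 0.0 (shut) to 1.0 (fully open); effort is the grip in N (None keeps the last); returns when the fingers have stopped.
- ctrl.wait(seconds).
- ik(position, orientation): joint angles nearest the present ones, or None.
- vision.camera(name): name is "scene" or "side" or "wrist"; returns a dict with "image" (384x512x3 uint8, blue, green, red), "depth" (384x512 float32, m along the optical axis (not along the pixel's ray), 0 where there is no reading), "vfov" (degrees; the focal length in pixels is half the picture's height over the tangent of half this angle, whatever the lens; pixels are square), "cx", "cy" (the principal point, pixels), "R" (3x3) and "t" (3): a world point X has camera coordinates R X + t. Camera axes: x right, y down, z forward; pixel columns grow to the right and rows downward; lengths in m; the calibration is good to about 2 mm. A picture is of the moment at which its call begins.
A pose or a line that the arm cannot do raises ctrl.IKError and nothing moves.
- ctrl.job_done(): hands the job in, once; it reports no verdict.
Trained networks look in the newest picture that a camera, given by its name, has taken for a name from the list of things; names that differ only in an ending like _2 or _b are one class to them, and where a whole thing is asked for, a point or a joint stands for the part that bears it (a point fixed in the world has none). Each returns a list of dicts, best first, with "confidence" (0 to 1); they miss things now and then, are a little off and sometimes report something else, mostly with a low value. They report only what shows in the picture. A call takes as long as a camera call. They do not tell look-alikes from the thing itself.
- spot_in(query, camera): "bbox" ([left, top, width, height] as shares, 0 to 1, of the picture: columns of its width, rows of its height, round what is visible of it).
- outline_of(query, camera): "region" (384x512 bool, what is visible of it) and "bbox" ([left, top, width, height] as shares, 0 to 1, of the picture: columns of its width, rows of its height, round what is visible of it).
Readings, each from a call of its own:
- ctrl.current_clock(): time.
- ctrl.current_q(): joint angles.
- ctrl.current_joint_velocities(): joint speeds.
- ctrl.current_effort(): joint torques, N m.
- ctrl.current_position(): TCP position.
- ctrl.current_eef_rot(): TCP orientation.
- ctrl.current_force(): force on the tool from outside, world axes, zero at the start.
- ctrl.current_ft_torque(): the same for the moment, N m.
- ctrl.current_opening(): opening from 0.0 (shut) to 1.0 (fully open).
Only numpy, scipy, OpenCV 4.12 (cv2) and the standard library are available. Lean on these libraries where they do the work, as an engineer would, in place of code of your own. Each camera call takes 0.05 s, during which the arm holds its last target. There are 200 camera calls.

## Task

Take the orange-handled file out of the sloped wooden rest and stand it in the black tool cup, handle up, with its tip on the bottom of the cup; it may lean against the rim. Set it down in the cup rather than dropping it in, and leave the blue- and green-handled files where they are in the rest.

Things in the scene. Friction and masses are not known exactly. Their poses are not given: they have to be found in the camera images.
- orange_mid (a point): Orange-handled file to move, 90-130 g, 210 mm: 130 mm steel rod dia 12, then square handle 24x24x80. Point: on its axis 105 mm from the tip (near centre of mass); z runs tip to handle, flats face x and y. Starts leaning 35 deg from vertical, handle up and away from the robot, in an open groove of a sloped wooden rest; handle clears the board, 65 mm from the next; lifts straight up. Grip firmly: it can swing.
- black_cup: Black round tool cup, screwed to the bench, 110 mm tall, 66 mm outside and 58 mm inside diameter, inner floor 6 mm above the bench, open at the top. Origin at the centre of its underside, on the bench; z up. A red cup of the same shape stands near it and stays empty.
- blue_mid (a point): Blue-handled file, same shape and same point and axes as the orange one; leans in one of the rest's three parallel grooves (90 mm apart; the order of the colours varies), its handle end about 220 mm above the bench: carry the orange file clear over it. It stays there.
- green_mid (a point): Green-handled file, same shape and same point and axes as the orange one; leans in another of the rest's three grooves. It stays there.
There are look-alikes about, which are no part of the job. Of the things that look like the part that bears orange_mid, the larger one is meant. Of the things that look like the black_cup, the smaller one is meant.

How it is judged:
By the outcome, as a careful person would: the job done as asked, in the order asked, and still so for the second after the job is handed in, with the robot touching nothing.
It also fails if it takes over 38 s, if anything falls off the work surface, if the arm or the gripper's body presses on something with over 40 N, if the wrist force passes 120 N, or if a joint passes its speed limit or range.

## Working session

There is one attempt and no reset: what is moved stays moved. The work goes in short steps, each a Python script; the robot and the scene stay as the last script left them, time stands still between calls to the robot, and variables do not carry over. Pictures are saved under pics/ and viewed, about 8 in all and at most 12, crops included, and the job is handed in when it is done.

```bash
mkdir -p pics; cat > h.py <<'E'
import numpy as np, cv2
from workcell import ctrl, ik, vision, spot_in, outline_of
def cloud(c):
    d=c["depth"]; H,W=d.shape; f=H/2/np.tan(np.radians(c["vfov"])/2)
    v,u=np.mgrid[:H,:W]
    P=np.stack([(u-c["cx"])/f*d,(v-c["cy"])/f*d,d],-1)
    return (P-c["t"])@c["R"]   # R^T (P-t)
def proj(c,X):
    f=c["depth"].shape[0]/2/np.tan(np.radians(c["vfov"])/2)
    p=c["R"]@np.asarray(X)+c["t"]; return f*p[0]/p[2]+c["cx"],f*p[1]/p[2]+c["cy"]
E
python3 - <<'E'
from h import *
ims=[]
for n in ["scene","side"]:
    c=vision.camera(n); np.savez(n+".npz",**c); P=cloud(c); im=c["image"].copy()
    print(n,c["t"],c["R"].tolist(),c["vfov"])
    for q in ["orange_mid","black_cup","blue_mid","green_mid"]:
        for r in outline_of(q,n):
            m=r["region"]&(c["depth"]>0); b=np.array(r["bbox"])*[512,384,512,384]
            X=P[m]
            print(q,round(r["confidence"],2),b.round(),m.sum(),np.median(X,0).round(3),np.percentile(X,2,0).round(3),np.percentile(X,98,0).round(3),np.median(c["image"][m],0))
    ims.append(im)
cv2.imwrite("pics/a.png",cv2.resize(ims[0],(800,600)))
cv2.imwrite("pics/b.png",cv2.resize(ims[1],(800,600)))
print(ctrl.current_clock())
E
```

```text
scene [ 0.09563468 -0.22247507  1.49712392] [[-0.15188570782573385, 0.988286143327995, -0.014873824799073912], [0.5829705387780704, 0.07742190997123087, -0.8087961416656319], [-0.7981704596607682, -0.13151557612041376, -0.5879009870400231]] 49.64013156333922
orange_mid 0.68 [161. 146.  21.  22.] 297 [ 0.544 -0.212  0.19 ] [ 0.192 -0.378  0.   ] [ 0.562 -0.204  0.217] [ 23.  51. 106.]
orange_mid 0.67 [172. 149.  29.  20.] 180 [ 0.265 -0.285  0.01 ] [ 0.204 -0.326 -0.002] [ 0.516 -0.205  0.15 ] [ 77.  116.5 150. ]
black_cup 0.84 [360. 197.  43.  54.] 1093 [0.583 0.293 0.086] [0.539 0.261 0.002] [0.603 0.33  0.111] [15. 14. 14.]
black_cup 0.79 [349. 230.  71. 100.] 5332 [0.789 0.281 0.096] [0.713 0.23  0.002] [0.814 0.341 0.16 ] [15. 14. 14.]
blue_mid 0.54 [194. 152.  20.  16.] 276 [ 0.556 -0.124  0.191] [ 0.277 -0.235  0.001] [ 0.573 -0.115  0.217] [65. 37. 19.]
green_mid 0.59 [126. 139.  20.  23.] 292 [ 0.533 -0.299  0.189] [ 0.498 -0.319  0.14 ] [ 0.551 -0.293  0.217] [34. 66. 27.]
side [-0.54097996  0.09032746  1.12716925] [[0.999921448755911, -0.004954546297607883, 0.01151298349105
[... 192 characters left out ...]
 364 [ 0.253 -0.305  0.015] [ 0.227 -0.338  0.004] [ 0.309 -0.231  0.021] [ 10.   86.  130.5]
orange_mid 0.85 [211. 228.  58.  47.] 561 [ 0.526 -0.225  0.179] [ 0.436 -0.233  0.002] [ 0.562 -0.07   0.217] [ 10.  65. 123.]
black_cup 0.76 [300. 112.  39.  54.] 1230 [0.765 0.247 0.081] [0.699 0.234 0.001] [0.815 0.327 0.159] [22. 20. 20.]
black_cup 0.67 [251. 123.  25.  36.] 412 [0.557 0.275 0.058] [0.531 0.184 0.001] [0.608 0.327 0.111] [23. 22. 22.]
blue_mid 0.66 [236. 197.  33.  32.] 450 [ 0.538 -0.137  0.181] [ 0.492 -0.144  0.   ] [0.57  0.008 0.217] [84. 58. 21.]
green_mid 0.97 [199. 265.  64.  44.] 655 [ 0.515 -0.313  0.179] [ 0.43  -0.322  0.049] [ 0.549 -0.274  0.217] [47. 79. 21.]
0.5
```

View pics/a.png

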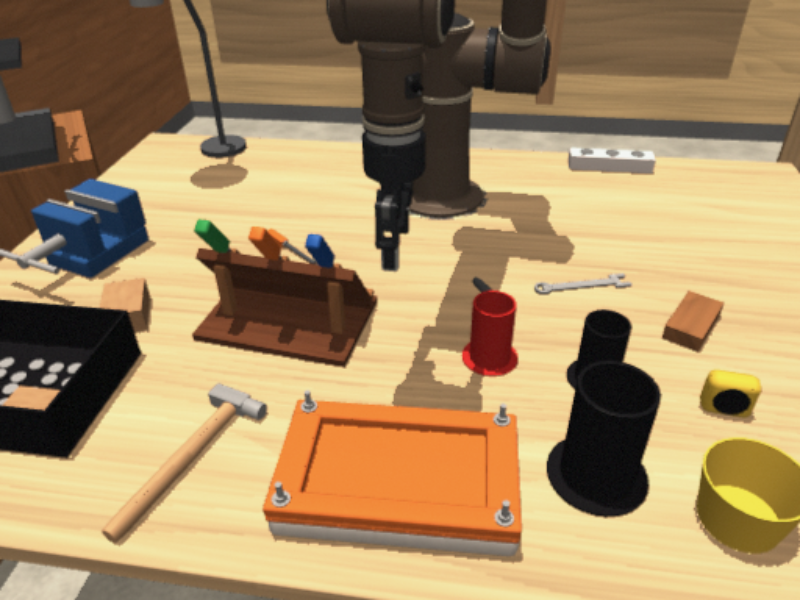

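View pics/b.png

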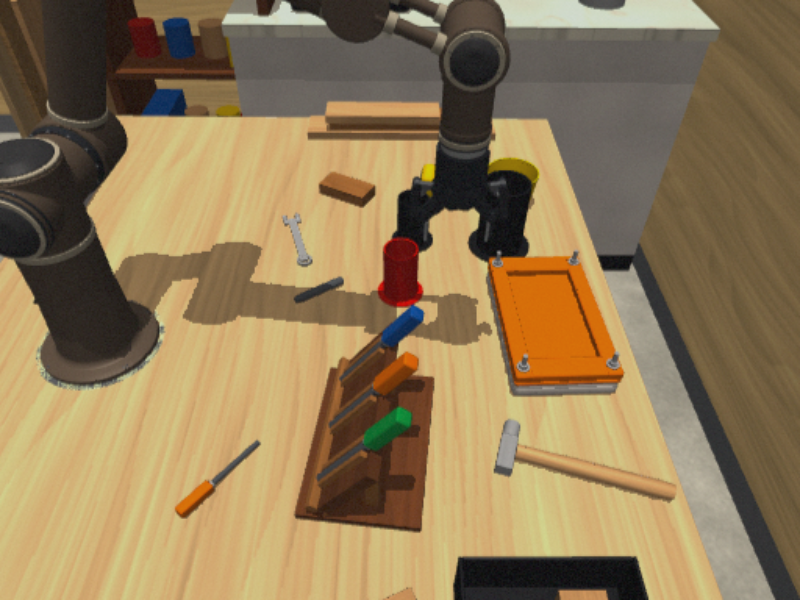

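The candidates for the orange file are the one in the rest (side px 240,251) and a smaller orange-handled one lying on the bench (side 137,307). The orange tray at scene 250,300 is only a colour match. I choose the one in the rest. The cup candidates are the smaller black cup (scene 381,224; 110 mm tall), the bigger black one (scene 385,280; 160 mm) and the red one. I choose the smaller black cup. Next I fit the poses and check both in a close crop.

```bash
cat > fit.py <<'E'
from h import *
from scipy.optimize import least_squares
box={"orange":((.47,-.25,.10),(.60,-.17,.235)),"blue":((.47,-.165,.10),(.60,-.08,.235)),"green":((.47,-.34,.10),(.60,-.26,.235))}
hue={"orange":(4,22),"blue":(95,125),"green":(40,85)}
def axes(yaw,lean=np.radians(35)):
    a=np.array([np.cos(yaw),np.sin(yaw),0]); z=np.array([0,0,1.])
    u=np.sin(lean)*a+np.cos(lean)*z; h=np.cross(z,a); return np.cross(h,u),h,u
def pts(c,k):
    P=cloud(c); hsv=cv2.cvtColor(c["image"],cv2.COLOR_BGR2HSV); lo,hi=box[k]
    m=(c["depth"]>0)&np.all((P>lo)&(P<hi),-1)&(hsv[...,0]>=hue[k][0])&(hsv[...,0]<=hue[k][1])&(hsv[...,1]>130)
    return P[m]
def sd(p,k=None):
    d=np.abs(p)-[.012,.012,.04]; return np.linalg.norm(np.maximum(d,0),axis=1)+np.minimum(d.max(1),0)
E
python3 - <<'E'
from fit import *
cs={n:dict(np.load(n+".npz")) for n in["scene","side"]}
pp={k:[pts(c,k) for c in cs.values()] for k in box}
print({k:[len(x) for x in v] for k,v in pp.items()})
for sel in ([0],[1],[0,1]):
    Q={k:np.vstack([v[i] for i in sel]) for k,v in pp.items()}
    def f(p):
        B=np.array(axes(p[0])).T
        return np.concatenate([sd((Q[k]-p[1+3*i:4+3*i])@B) for i,k in enumerate(box)])
    x0=np.r_[-.13,*[np.median(Q[k],0)-[0,0,.01] for k in box]]
    r=least_squares(f,x0,loss="soft_l1",f_scale=.002)
    print(sel,np.degrees(r.x[0]).round(2),r.x[1:].reshape(3,3).round(4).tolist(),np.sqrt(np.mean(r.fun**2)).round(4))
p=r.x; u=axes(p[0])[2]; h=axes(p[0])[1]; tip=p[1:4]-.17*u
print("tip",tip,"mid",tip+.105*u, "spacing",(p[4:7]-p[1:4])@h,(p[7:10]-p[1:4])@h)
np.savez("o.npz",yaw=p[0],tip=tip)
for n,c in cs.items():
    P=cloud(c); m=(c["depth"]>0)&(np.hypot(P[...,0]-.575,P[...,1]-.294)<.05)&(P[...,2]>.1045)&(P[...,2]<.114)&(c["image"].max(-1)<60)
    X=P[m]
    g=least_squares(lambda q:np.hypot(X[:,0]-q[0],X[:,1]-q[1])-.031,[.575,.294],loss="soft_l1",f_scale=.002)
    print(n,"cup",g.x,len(X),np.abs(g.fun).mean(),X.max(0),X.min(0))
c=cs["side"]; im=c["image"].copy(); 
a=cv2.resize(im[180:340,110:310],(800,640))[:600]; 
for s in (0,.105,.13,.21):
    x,y=proj(c,tip+s*u); cv2.circle(a,(int((x-110)*4),int((y-180)*4)),4,(255,0,255),1)
cv2.imwrite("pics/c.png",a)
E
```

```text
{'orange': [616, 738], 'blue': [217, 334], 'green': [225, 466]}
[0] -19.64 [[0.5319, -0.2161, 0.169], [0.5412, -0.1264, 0.1807], [0.5322, -0.2897, 0.1748]] 0.0107
[1] -4.13 [[0.5227, -0.2189, 0.1654], [0.5418, -0.1291, 0.1792], [0.5212, -0.3078, 0.1792]] 0.0104
[0, 1] -6.3 [[0.526, -0.2179, 0.1676], [0.5416, -0.1288, 0.1797], [0.5209, -0.3076, 0.1794]] 0.011
tip [ 0.42906672 -0.2072078   0.02830334] mid [ 0.4889282  -0.21381969  0.1143143 ] spacing 0.09024461378275019 -0.08970503311708632
scene cup [0.57131554 0.30048444] 173 0.0012654020508843062 [0.60359218 0.33023624 0.11364453] [0.5393932  0.26802302 0.10450744]
side cup [0.56941186 0.29743292] 37 0.0013889872426265577 [0.60083982 0.32933613 0.11163799] [0.5395004  0.26960741 0.10550539]
```

View pics/c.png

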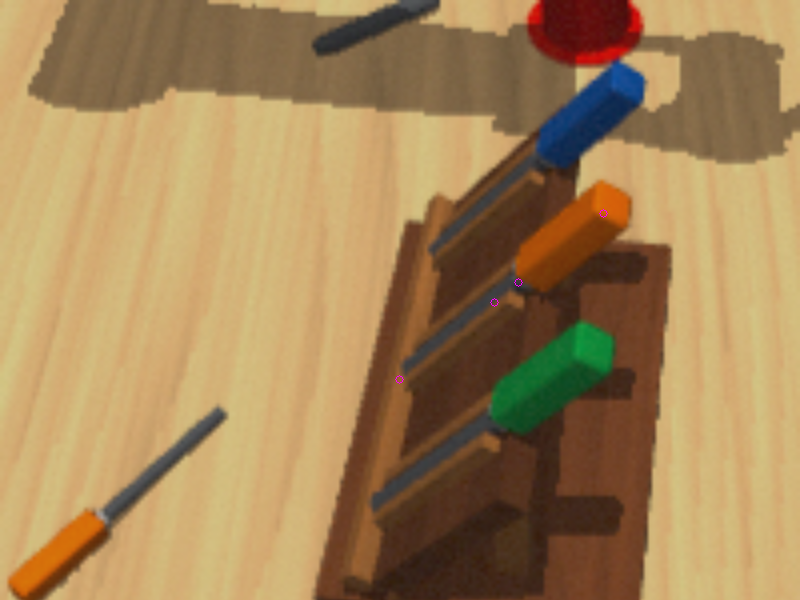

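The crop confirms it: the rest holds blue, orange and green files side by side, with the loose small one apart at lower left. The wood contaminated the orange fit, but blue and green fit well and their midpoint gives the orange pose. I move to the pre-grasp and take a look with the wrist camera.

```bash
cat > plan.py <<'E'
from fit import *
C=np.array([.5313,-.2182,.1795]); YAW=np.radians(-6.6)
B,H,U=axes(YAW); TIP=C-.17*U
CUP=np.array([.570,.299,0])
def tool(u,h,s=1): # tool z = -u, y = s*h
    z=-u; y=s*h; return np.column_stack([np.cross(y,z),y,z])
E
python3 - <<'E'
from plan import *
for s in (1,-1):
    R=tool(U,H,s)
    print(s,[None if (q:=ik(TIP+d*U+[0,0,e],R)) is None else np.round(q) for d,e in((.30,0),(.151,0),(.151,.25))])
    for yaw in (-30,0,27,60):
      for L in(0,15):
        b,h,u=axes(np.radians(yaw),np.radians(L)); q=ik(CUP+[0,0,.157],tool(u,h,s)); print(yaw,L,None if q is None else np.round(q))
q={s:ik(TIP+.27*U,tool(U,H,s)) for s in(1,-1)}
s=min((k for k in q if q[k] is not None),key=lambda k:np.abs(np.array(q[k])-ctrl.current_q()).max()); print("using",s)
ctrl.move_gripper(.6,effort=90)
ctrl.move_to(TIP+.27*U,tool(U,H,s))
c=vision.camera("wrist"); im=c["image"].copy(); np.savez("wrist.npz",**c)
for k in pts(c,"orange")[:0]: pass
for k,o in(("blue",.09),("green",-.09),("orange",0)):
    X=pts(c,k); X=X[X[:,2]>.17]
    if len(X): Y=(X-C)@np.array([B,H,U]).T; print(k,len(X),np.percentile(Y,[3,97],axis=0).round(4).tolist())
for d in(.13,.21):
    x,y=proj(c,TIP+d*U); cv2.circle(im,(int(x),int(y)),3,(255,0,255),1)
cv2.imwrite("pics/d.png",im); print(ctrl.current_clock(),ctrl.current_opening())
E
```

```text
1 [array([ -21.,   40.,   60.,   -9.,  113., -105.]), array([ -22.,   37.,   81.,   -9.,   96., -104.]), array([ -22.,   27.,   67.,  -10.,  120., -108.])]
-30 0 [ 24.  24.  94.  -0.  62. -36.]
-30 15 [ 18.  29.  87.  12.  74. -46.]
0 0 [ 24.  24.  94.  -0.  62. -66.]
0 15 [ 21.  32.  83.   5.  79. -71.]
27 0 [ 24.  24.  94.  -0.  62. -93.]
27 15 [ 24.  33.  82.  -1.  80. -93.]
60 0 [  24.   24.   94.   -0.   62. -126.]
60 15 [  28.   32.   84.   -8.   77. -120.]
-1 [array([-21.,  40.,  60.,  -9., 113.,  75.]), array([-22.,  37.,  81.,  -9.,  96.,  76.]), array([-22.,  27.,  67., -10., 120.,  72.])]
-30 0 [ 24.  24.  94.  -0.  62. 144.]
-30 15 [ 18.  29.  87.  12.  74. 134.]
0 0 [ 24.  24.  94.  -0.  62. 114.]
0 15 [ 21.  32.  83.   5.  79. 109.]
27 0 [24. 24. 94. -0. 62. 87.]
27 15 [24. 33. 82. -1. 80. 87.]
60 0 [24. 24. 94. -0. 62. 54.]
60 15 [28. 32. 84. -8. 77. 60.]
using -1
blue 2030 [[-0.008, 0.0775, -0.0035], [0.0119, 0.0982, 0.0419]]
green 2040 [[-0.0086, -0.0978, -0.0036], [0.0117, -0.078, 0.042]]
orange 1586 [[-0.0091, -0.011, 0.0014], [0.0119, 0.0109, 0.0421]]
2.2333 0.6038765173070951
```

View pics/d.png

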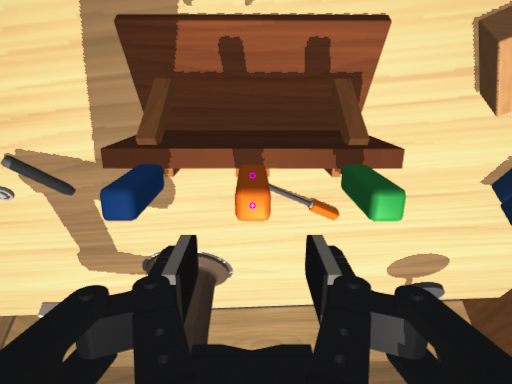

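The wrist view shows the orange handle centred between the open fingers at about (252,192), with blue (130,192) and green (375,192) clear on each side. The depth points agree with my model within 2 mm. I grip and lift.

```bash
python3 - <<'E'
from plan import *
R=tool(U,H,-1)
print(ctrl.move_straight(TIP+.151*U,speed=.12,max_force=15))
print(np.round(ctrl.current_position()-TIP,4)@U, ctrl.current_force())
ctrl.move_gripper(0,effort=100); print("open",ctrl.current_opening(),ctrl.current_force())
p=np.array(ctrl.current_position())
ctrl.move_straight(p+[0,0,.03],speed=.06)
ctrl.move_straight(p+[0,0,.26],speed=.2)
print(ctrl.current_opening(),ctrl.current_force(),ctrl.current_clock())
c=vision.camera("side"); c2=vision.camera("wrist")
cv2.imwrite("pics/e.png",np.hstack([cv2.resize(c["image"][60:340,100:400],(400,373)),cv2.resize(c2["image"],(400,373))]))
E
```

```text
False
0.15217033279790007 [0.19731053 0.29737942 0.59976939]
open 0.26963121776917237 [1.92732617 0.11149666 3.34339814]
0.26558466937828484 [ 1.42561461  0.32087911 -1.93724976] 5.7
```

View pics/e.png

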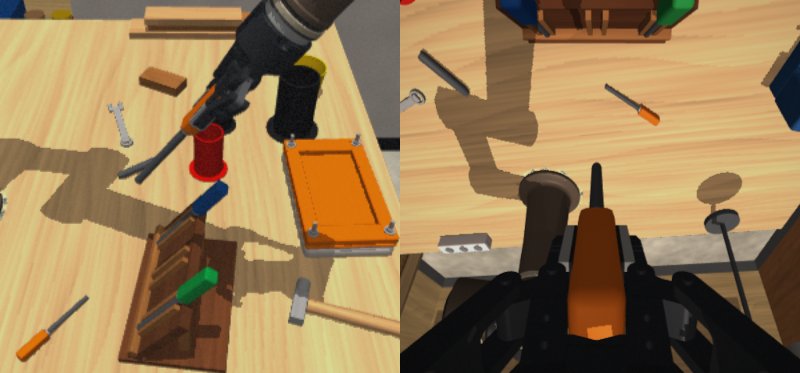

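The file is held straight in the grip, and blue and green are still in the rest. I carry it high over the cup with a 15° lean, then look.

```bash
cat >> plan.py <<'E'
L=.152
b2,h2,u2=axes(np.radians(27),np.radians(15)); a2=np.array([np.cos(np.radians(27)),np.sin(np.radians(27)),0])
GOAL=CUP+[0,0,.006]-.015*a2
E
python3 - <<'E'
from plan import *
R=tool(u2,h2,-1)
ctrl.move_to(GOAL+(L+.30)*u2,R)
ctrl.move_straight(GOAL+(L+.14)*u2,speed=.15)
ctrl.wait(.3)
T=np.array(ctrl.current_position())-L*u2; print("tip pred",T)
ims=[]
for n in("scene","side"):
    c=vision.camera(n); P=cloud(c)
    Q=(P-T)@np.array([b2,h2,u2]).T
    m=(c["depth"]>0)&(np.abs(Q[...,0])<.03)&(np.abs(Q[...,1])<.03)&(Q[...,2]>-.02)&(Q[...,2]<.12)
    X=Q[m]; print(n,len(X),"along",np.percentile(X[:,2],[1,5]).round(4))
    for lo in(0,.04,.08):
        k=(X[:,2]>lo)&(X[:,2]<lo+.03); 
        if k.sum()>3: print(lo,k.sum(),np.percentile(X[k][:,:2],[5,50,95],axis=0).round(4).tolist())
    m=(c["depth"]>0)&(np.hypot(P[...,0]-.57,P[...,1]-.3)<.05)&(P[...,2]>.1045)&(P[...,2]<.114)&(c["image"].max(-1)<60)
    Y=P[m]; g=least_squares(lambda q:np.hypot(Y[:,0]-q[0],Y[:,1]-q[1])-.031,[.57,.3],loss="soft_l1",f_scale=.002); print("cup",g.x,len(Y))
    im=c["image"].copy()
    for s in(0,.13): x,y=map(int,proj(c,T+s*u2)); cv2.circle(im,(x,y),2,(255,0,255),1)
    x,y=map(int,proj(c,CUP+[0,0,.11])); cv2.circle(im,(x,y),2,(0,255,0),1)
    x0=max(0,min(x-70,372)); y0=max(0,y-90); ims.append(cv2.resize(im[y0:y0+140,x0:x0+140],(400,400)))
c=vision.camera("wrist")
cv2.imwrite("pics/f.png",np.hstack(ims)); print(ctrl.current_clock(),ctrl.current_force())
E
```

```text
tip pred [0.58920544 0.3087999  0.14180536]
scene 256 along [0.0032 0.0087]
0 54 [[-0.0024, -0.005], [0.0033, -0.0032], [0.0057, 0.002]]
0.04 62 [[-0.0032, -0.006], [0.0036, -0.0041], [0.006, 0.0019]]
0.08 69 [[-0.0022, -0.0059], [0.0034, -0.0034], [0.0057, 0.0022]]
cup [0.57133517 0.30012526] 176
side 142 along [0.0009 0.0054]
0 33 [[-0.0078, -0.0081], [-0.0045, -0.0039], [0.001, 0.0018]]
0.04 38 [[-0.0087, -0.0073], [-0.0045, -0.0035], [0.0021, 0.0015]]
0.08 37 [[-0.0086, -0.0074], [-0.0043, -0.004], [0.0001, 0.0005]]
cup [0.56927746 0.29748863] 84
9.5583 [ 0.10338306  0.19649856 -1.51274149]
```

View pics/f.png

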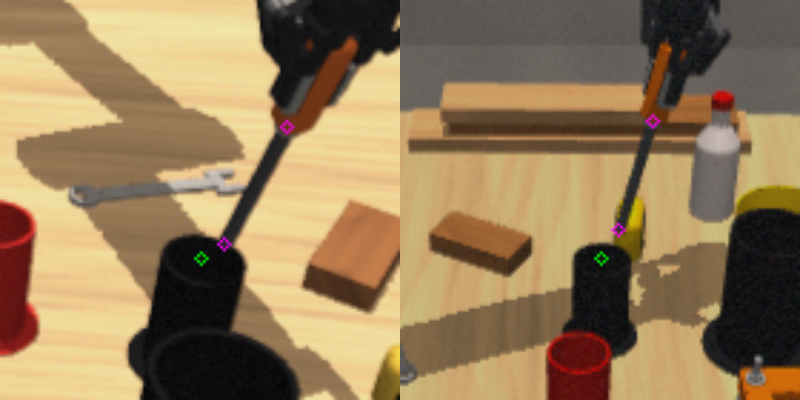

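The file tip (magenta) sits where predicted, just above the small black cup's mouth. I lower it and feel for the floor slowly.

```bash
python3 - <<'E'
from plan import *
print(ctrl.move_straight(GOAL+(L+.012)*u2,speed=.08,max_force=8), ctrl.current_force())
r=ctrl.move_straight(GOAL+(L-.012)*u2,speed=.015,max_force=4)
p=np.array(ctrl.current_position()); print(r,ctrl.current_force(),"tip",p-L*u2,ctrl.current_clock(),ctrl.current_opening())
c=vision.camera("scene"); c2=vision.camera("side")
cv2.imwrite("pics/g.png",np.hstack([cv2.resize(c["image"][120:280,310:470],(400,400)),cv2.resize(c2["image"][60:200,190:330],(400,400))]))
E
```

```text
False [-0.01546518 -0.18595005 -0.7383149 ]
True [0.71665111 1.08494479 4.51798375] tip [0.55670223 0.2922284  0.00597835] 12.2083 0.2697484161973301
```

View pics/g.png

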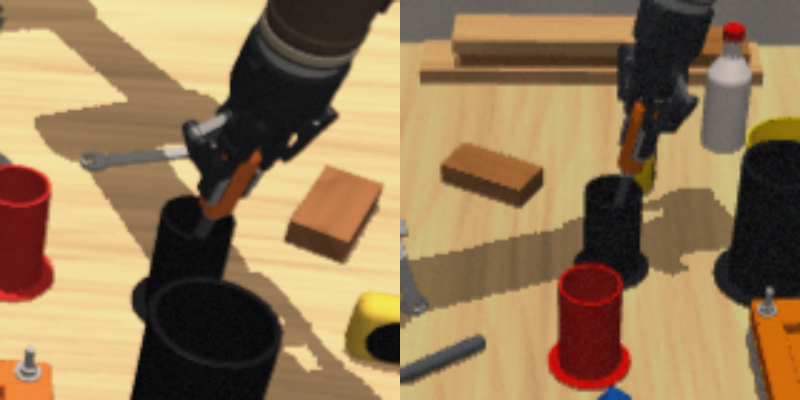

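The tip touches the floor at z = 6 mm. I tilt about the tip until the rod meets the rim, release gently and withdraw along the axis.

```bash
python3 - <<'E'
from plan import *
tip=np.array(ctrl.current_position())-L*u2
b3,h3,u3=axes(np.radians(27),np.radians(21))
r=ctrl.move_straight(tip+[0,0,.0005]+L*u3,speed=.02,frame=tool(u3,h3,-1),max_force=5)
print("tilt",r,ctrl.current_force(),ctrl.current_position(),ctrl.current_clock())
ctrl.move_gripper(.38,effort=20); ctrl.wait(.2); ctrl.move_gripper(.6); ctrl.wait(.3)
print(ctrl.current_force())
u=-np.array(ctrl.current_eef_rot())[:,2]; p=np.array(ctrl.current_position())
print(ctrl.move_straight(p+.09*u,speed=.08,max_force=8),ctrl.current_force())
p=np.array(ctrl.current_position()); ctrl.move_straight(p+.10*u,speed=.15); ctrl.wait(.5)
c=vision.camera("scene"); c2=vision.camera("side"); P=cloud(c)
hsv=cv2.cvtColor(c["image"],cv2.COLOR_BGR2HSV)
m=(c["depth"]>0)&(np.hypot(P[...,0]-.59,P[...,1]-.31)<.12)&(P[...,2]>.115)&(hsv[...,0]<22)&(hsv[...,1]>130)
print("handle",P[m].mean(0),P[m].max(0),P[m].min(0),ctrl.current_clock())
cv2.imwrite("pics/h.png",np.hstack([cv2.resize(c["image"][120:280,310:470],(400,400)),cv2.resize(c2["image"][60:340,130:410],(400,400))]))
E
```

```text
tilt False [-0.89378707 -0.9963502   6.20733406] [0.60420698 0.31641191 0.14819163] 13.275
[-0.17737971 -0.13555669 -0.23472267]
False [ 0.48184682  0.3622757  -0.1247746 ]
handle [0.61931313 0.31703361 0.17496193] [0.63598239 0.33630163 0.20737129] [0.59638367 0.30090682 0.12343251] 17.0417
```

View pics/h.png

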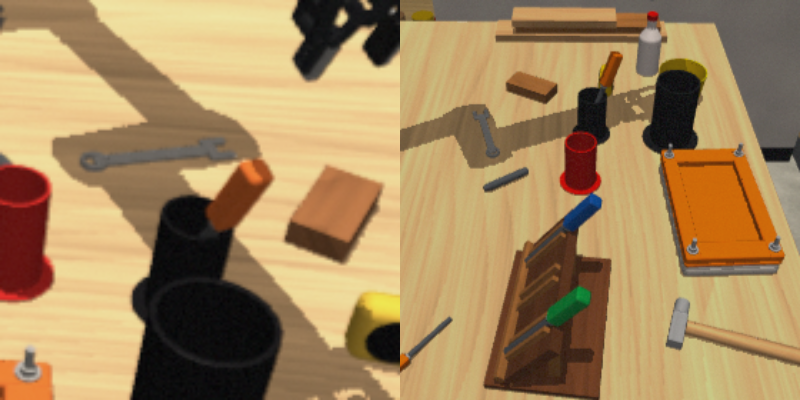

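```bash
python3 -c "
from workcell import ctrl
ctrl.job_done(); print(ctrl.current_clock())"
```

```text
the job is handed in; nothing more can be done
the job is handed in; nothing more can be done
```

The orange-handled file now stands in the small black cup, handle up, leaning on the rim, and I handed the job in shortly after 17 s on the robot's clock (limit 38 s).

- **Moves:** I gripped the file by its handle along its axis, lifted it straight up and carried it over the blue file. I lowered it at a 15° lean until I felt the cup floor, tilted it to 21° while still held, let go and withdrew along the axis.
- **Tip on the floor:** contact came at z = 6.0 mm with about 4.5 N, which matches the inner floor height. After release the top of the handle measured 0.207 m, against about 0.205 m expected with the tip on the floor.
- **Other files:** the last picture shows blue and green still in the rest, and the gripper well clear and touching nothing.
- **What disagreed:** my first direct fit of the orange handle was thrown off by wood-coloured pixels, so I took its pose from the blue and green files. The wrist camera then agreed within about 2 mm. The two cameras placed the cup about 2–3 mm apart.
- **Rim contact:** the tilt towards the rim ended without the 5 N stop triggering, so I saw the rim contact in the picture rather than felt it.

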